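Index the inspection slide and hold the reading lens in focus over the gear

ROBOT

A 6-joint arm with a two-finger parallel gripper is mounted at the origin on the work surface. World frame = base frame: x ahead of the robot, y to its left, z up, the work surface at z = 0. Lengths are in mm, angles in rad, forces in N, time in s.
With the tool pointing down it reaches from about 275 to 1000 mm from the base axis. Payload 8.4 kg.
Tool frame: the origin (TCP) lies between the finger pads; the fingertips stand 22 mm ahead of it and the grasp point (between the pads) lies 3 mm ahead of it (r.nose_length is the z of the fingertips in the tool frame, in mm); z points along the fingers, y is the line along which they close (so a half turn about z gives the same grasp; the last joint's range is limited). The gripper opens to 85 mm and grips with 20 to 120 N. Pads are 22 mm wide; open, the fingers measure 114 mm over their backs; the gripper's body (76 mm by 85 mm) begins 54 mm behind the grasp point. The pads swing forward as they close: fully open they stand 13 mm farther back than shut.
Start: joints at [-1.168, 0.353, 1.633, -0, 1.155, -0.002], TCP at [246.146, -574.491, 253.281] pointing down, gripper open.
Joint ranges: [-2.63, 2.63], [-0.92, 2.1], [0.06, 2.66], [-1.3, 4.44], [0, 2.69], [-3.02, 3.02]. Speed limits (rad/s): [2.22, 2.22, 2.79, 3.14, 3.14, 3.14].

INTERFACE

Orientations are given as [roll, pitch, yaw] about the fixed x, y, z axes, in that order (R = Rz(yaw) Ry(pitch) Rx(roll)).
In Python, from rig import r, viewer, probe_bus gives the robot as it stands (r), with the cameras (viewer) and the readings (probe_bus).
- The arm moves only by the shell command python3 steer.py 'ROWS' [FORCE]. ROWS is a JSON list of rows, 1 to 5 of them, each of 7 numbers: a rotation vector rx, ry, rz in rad, then dx, dy, dz in mm, then the opening from 0.0 (shut) to 1.0 (fully open); each row shifts and turns the commanded pose from where the row before left it, along the tool's axes as they then stand; what a row does not reach is not made up. A row lasts 1/12 s, in which the tool goes at most 41.7 mm and 0.125 rad, less where a joint would pass 70% of its speed; a pose out of reach is approached as far as the arm can. The fingers move at their own pace and stop on an object; FORCE is the grip in N (left out, the last holds). Time passes only in rows, so rows that do not move let the fingers close. It prints the time, the measured TCP pose, the force, the opening and the grip force at its end. Input that does not fit is refused with a message, and nothing moves.
- probe_bus.sense(): the state, without advancing time (a new reading comes with each control period).
- viewer.grab_frame(name): name is "scene" or "side" or "wrist"; returns the picture (400x640x3 uint8, red, green, blue); there is no depth.
- viewer.camera_params(name): a dict with "fx", "fy", "cx", "cy" (pixels), "rvec" (rotation vector, rad) and "tvec" (3), from world to camera coordinates, as OpenCV has them. Camera axes: x right, y down, z forward; pixel columns grow to the right and rows downward; lengths in mm; the calibration is good to about 2 mm. A picture is of the moment at which its call begins: read the wrist's pose just before it. camera_params takes no time and is no camera call; for the wrist camera it gives the pose at the moment of the call.
- r.sign_off(): hands the job in; it is judged then, once.
The state is a dict: "clock": time; "qpos": joint angles; "qvel": joint speeds; "joint_efforts": joint torques, N m; "eef_pos": TCP position; "tcp_rot": TCP orientation; "contact_force": force on the tool from outside, world axes, zero at the start; "wrist_torque": the same for the moment, N m; "opening": opening from 0.0 (shut) to 1.0 (fully open); "grasp_force": force on a finger pad.
Only numpy, scipy, OpenCV 4.12 (cv2) and the standard library are available. Lean on these libraries where they do the work, as an engineer would, in place of code of your own. Each camera call takes 0.05 s, during which the arm holds its last target. There are 200 camera calls.

TASK

Bring the gear to the inspection position: swing the slide's clamp lever out to free the carriage, slide the carriage along until the line on it meets the pointer, and swing the lever back in line with the rail so that it is locked. Then take the reading lens by its handle and hold it level and centred above the gear, with the lens at the height to which the height gauge's scriber tip is set; the lens must not touch the slide, the gear or the gauge, and the gauge setting and the other things on the bench stay as they are. Finish while holding the lens there, still: it is not put down or let go.

Things in the scene. Friction and masses are not known exactly. Their poses are not given: they have to be found in the camera images.
- slide_base: the inspection slide, fixed to the bench: aluminium base 460 mm long (its own y, the direction of travel), 110 wide (x), 18 high, with two steel guide shafts and a 52 mm high plate across each end. Origin at the centre of its underside on the bench; y along the rail, x across it away from the robot, z up
- carriage (a joint): place of the carriage along the rail, m: 0 at mid-rail, growing towards the base's +y; range -0.15 to 0.15. Unlocked it slides with about 2.5 N and stays where it is left; locked it holds, creeping about 3 mm/s if pushed with 15 N
- carriage_line (a point): on the aluminium carriage (a plate 130 mm long along the rail, 90 wide, its top 54 mm above the bench): outer end of the scribed black line, at the middle of the plate's far edge, on its top. The carriage is at its mark when this line meets the pointer, that is at the same place along the rail as the pointer tip
- pointer_tip (a point): tip of the steel index pointer, a 24 mm wide block clipped to the far edge of the slide with a small cone that points at the carriage's edge; 48 mm above the bench. Its axes are those of the slide_base
- lever (a joint): clamp lever on the carriage, rad: 0 locked (arm in line with the rail, pointing to the base's +y, at its stop), 1.5 free (arm across the rail, pointing to the base's -x, towards the robot, at its stop). Freeing turns it counterclockwise from above. The clamp bites below about 0.5 and is tight below 0.15. It is stiff (0.22 N m, 4.5 N at the grip) and stays where left
- lever_pivot (a point): upright axis of the clamp lever, at the height of its arm (75 mm above the bench); hub 20 mm in diameter, 20 mm across the rail from the carriage's middle towards the robot and 47 mm along it
- lever_grip (a point): place to hold the lever: middle of its black grip, 50 mm from the pivot, 75 mm above the bench; the grip is 12 mm wide, 15 mm high and 52 mm long, with nothing under it in the locked position but the rail (or the end plate, 52 mm high). Its axes turn with the lever: its y points along the arm, outwards
- carriage_knob (a point): black round knob, 18 mm in diameter, 30 mm tall, on the carriage's near corner at its -y end, top 84 mm above the bench; this point on its axis at 75 mm. It can serve to push or pull the carriage
- gear (a point): centre of the upper face of the steel spur gear, 48 mm across the teeth, 12 mm thick, bolted on the middle of the carriage; this face is 72 mm above the bench and the nut and stud rise to 84 mm
- gauge: height gauge, fixed on the bench behind the slide: grey base 80 x 56 mm, steel beam up to 295 mm, origin under the beam on the bench; its scriber points to its -x
- scriber_tip (a point): tip of the height gauge's horizontal scriber, 92 mm out from the beam, 125 to 155 mm above the bench: its height is the focal height set for the middle of the lens. When the carriage is at its mark the tip stands 58 mm to the side of the gear's axis. The slider is held only by friction (7 N)
- loupe: reading lens lying flat on the bench: a round lens in an aluminium rim 68 mm in diameter, 12 mm thick, with a straight grey handle 18 mm wide, 14 mm thick and 106 mm long; 110 g. Origin on the underside of the handle, where it is to be gripped, 38 mm behind the rim's nearest edge; x points from the handle to the lens, z up
- lens (a point): centre of the lens, 72 mm from the loupe's origin along its x and 6 mm above its underside
- loupe_grip (a point): middle of the handle's thickness at the loupe's origin, 7 mm above its underside
- wrench: steel wrench 170 mm long, lying flat on the bench
- screwdriver: screwdriver 190 mm long, lying flat on the bench
- hammer: hammer 270 mm long, lying on the bench
- cup: paper cup of coffee, 80 mm in diameter, 95 mm tall
- tape: roll of tape, 96 mm in diameter, 24 mm high, lying flat
- caliper: digital caliper 200 mm long, lying flat
- fclamp: bar clamp with a wooden handle, 220 mm bar, lying flat

How it is judged (in metres and radians):
On the way, in this order (a step that is already met when the one before it is completed fails the run):
1. the clamp lever is swung out and the carriage is free (value of joint lever above 0.9 rad), for 0.1 s.
2. the carriage's line meets the pointer within 3 mm and the lever is locked again (y of carriage_line in the frame of pointer_tip between -0.003 and 0.003 m and value of joint lever below 0.15 rad), for 0.2 s.
At the end, for the whole second after the job is handed in: Line within 3 mm of the pointer along the rail, lever below 0.15 rad. Lens carried by the fingers alone, still (20 mm/s, 0.2 rad/s), centre within 10 mm of the gear's axis and 5 mm of the scriber tip's height, level within 0.10 rad; scriber within 3 mm of its setting (all of step 2 and horizontal distance between lens and gear below 0.01 m and z of lens in the frame of scriber_tip between -0.005 and 0.005 m and angle between loupe's own z axis and vertical below 0.1 rad and linear speed of loupe below 0.02 m/s and angular speed of loupe below 0.2 rad/s and contact force between loupe and the fingers above 2 N and contact force between loupe and slide_base below 0.1 N and contact force between loupe and gauge below 0.1 N and distance of scriber_tip from where it was at the start of the episode below 0.003 m); the arm keeps its last pose, push and grip.
It fails at once if the height gauge's setting is disturbed (scriber tip moved more than 3 mm) (distance of scriber_tip from where it was at the start of the episode above 0.003 m).
It fails at once if the reading lens knocks against the slide, the gear or the gauge (more than 1 N) (contact force between loupe and slide_base above 1 N or contact force between loupe and gauge above 1 N).
It fails at once if another thing on the bench is moved by more than 30 mm (distance of any of wrench, screwdriver, hammer, cup, tape, caliper, fclamp from where it was at the start of the episode above 0.03 m).
It also fails if it takes over 70 s, if anything falls off the work surface, if the arm or the gripper's body presses on something with over 40 N, if the wrist force passes 120 N, or if a joint passes its speed limit or range.

## Working session

There is one attempt and no reset: what is moved stays moved. The work goes in short steps, Python scripts to look and compute and a shell command to move; the robot and the scene stay as the last step left them, time stands still between calls to the robot, and variables do not carry over. Pictures are saved under pics/ and viewed, at most 13 in all, crops included, and the job is handed in when it is done.

```bash
ls; mkdir -p pics; python3 - <<'E'
from rig import r, viewer, probe_bus
import cv2
s=probe_bus.sense();print(s)
for n in("scene","side"):
    im=viewer.grab_frame(n);cv2.imwrite(f"pics/{n}0.png",im[:,:,::-1]);print(n,viewer.camera_params(n))
print(viewer.camera_params("wrist"))
E
```

```text
pics
rig.py
steer.py
{'clock': 0.0, 'qpos': array([-1.16841619e+00,  3.53651055e-01,  1.63415115e+00,  1.21068910e-05,
        1.15518952e+00, -2.43012788e-03]), 'qvel': array([-0.00142348, -0.00065669,  0.00036863,  0.00022347, -0.00056029,
       -0.00044631]), 'joint_efforts': array([ 1.78792379e-03, -6.05247045e+01, -3.42059076e+01, -6.39670861e-05,
        9.25193424e-03,  5.66118352e-07]), 'eef_pos': array([ 245.96162736, -574.07569814,  252.55256201]), 'tcp_rot': array([-3.14019362e+00, -1.44692800e-05,  4.04805363e-01]), 'contact_force': array([ 0.26682456, -0.29012253, -0.55420772]), 'wrist_torque': array([-0.02014716,  0.0049542 , -0.03088394]), 'grasp_force': 0.0, 'opening': 0.9988152259124065}
scene {'fx': 387.07230817377814, 'fy': 387.07230817377814, 'cx': 321.3443822002208, 'cy': 196.20341344270508, 'rvec': array([ 1.28751534,  2.28245277, -0.87703865]), 'tvec': array([ 304.77822307, -278.86193135, 2026.72045157])}
side {'fx': 369.86095581206956, 'fy': 369.86095581206956, 'cx': 322.81151491600906, 'cy': 194.4765584689861, 'rvec': array([ 2.10572349, -0.3016844 ,  0.19743104]), 'tvec': array([-549.00183922,  180.14172544, 1148.76647967])}
{'fx': 309.18160896796445, 'fy': 309.18160896796445, 'cx': 323.54205364768274, 'cy': 194.54580707749082, 'rvec': array([-2.41542868,  1.59364654,  0.23281406]), 'tvec': array([-624.57209216,  -37.07736658,  380.40223275])}
```

View pics/scene0.png

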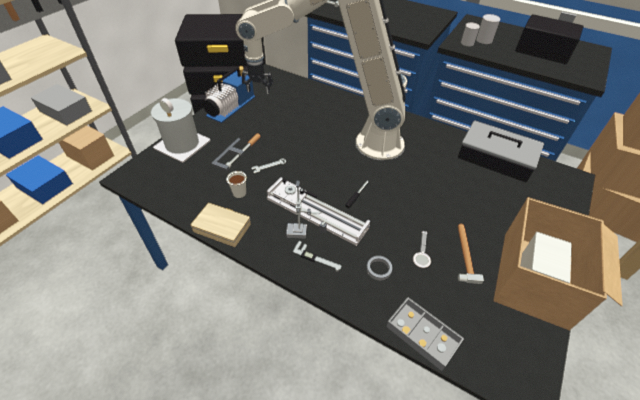

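View pics/side0.png

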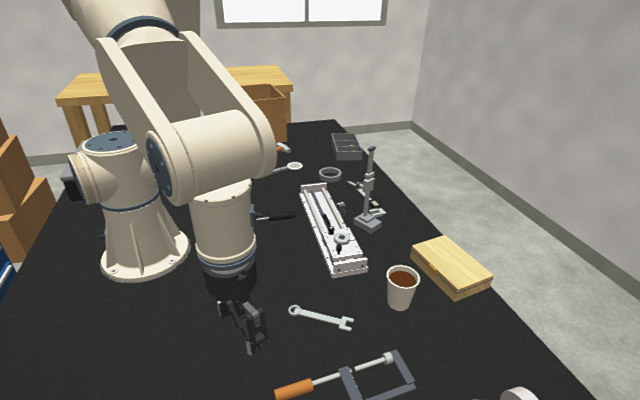

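The scene view shows the slide from (270,188) to (367,235), with the carriage and gear near (291,188). The gauge is at (297,215), the loupe lens at (423,260) with its handle end at (424,233). The side view shows the carriage near the slide's near end, around (340,240).

```bash
cat > h.py <<'E'
import numpy as np, cv2
from scipy.spatial.transform import Rotation as Ro
from rig import r, viewer, probe_bus
def onz(c,uv,z):
    "world point on plane z seen at pixel uv"
    R=cv2.Rodrigues(np.array(c["rvec"]))[0]; o=-R.T@c["tvec"]
    d=R.T@np.array([(uv[0]-c["cx"])/c["fx"],(uv[1]-c["cy"])/c["fy"],1])
    return o+d*(z-o[2])/d[2]
def pix(c,P):
    K=np.array([[c["fx"],0,c["cx"]],[0,c["fy"],c["cy"]],[0,0,1]])
    return cv2.projectPoints(np.array(P,float).reshape(-1,3),np.array(c["rvec"]),np.array(c["tvec"]),K,None)[0].reshape(-1,2)
def go(P,yaw=None,rpy=None):
    "rotvec and shift in tool axes from the measured pose to P, tool down at yaw"
    s=probe_bus.sense(); A=Ro.from_euler("xyz",s["tcp_rot"])
    B=Ro.from_euler("xyz",rpy if rpy is not None else [np.pi,0,yaw])
    print("t",round(s["clock"],2),"pos",s["eef_pos"].round(1),"rpy",s["tcp_rot"].round(3))
    print("rotvec",(A.inv()*B).as_rotvec().round(4),"shift before turning",A.inv().apply(np.array(P)-s["eef_pos"]).round(1),"after",B.inv().apply(np.array(P)-s["eef_pos"]).round(1))
E
python3 - <<'E'
from h import *
c=viewer.camera_params("scene")
for n,uv,z in [("end1",(277,184),52),("end2",(362,232),52),("gear",(291,187),75),("lens",(423,260),10),("hend",(424,233),10),("gaugebase",(297,232),0)]:
    print(n,onz(c,uv,z).round())
c=viewer.camera_params("side")
for n,uv,z in [("end1",(351,268),52),("end2",(314,186),52),("gear",(342,237),78),("lens",(295,166),10),("hend",(273,172),10)]:
    print(n,onz(c,uv,z).round())
c=viewer.camera_params("wrist");R=cv2.Rodrigues(c["rvec"])[0];s=probe_bus.sense()
A=Ro.from_euler("xyz",s["tcp_rot"])
print("cam in tool",A.inv().apply(-R.T@c["tvec"]-s["eef_pos"]).round(1),"R cam axes in tool\n",(A.inv().as_matrix()@R.T).round(2))
E
```

```text
end1 [ 569. -249.   52.]
end2 [611. 198.  52.]
gear [ 570. -172.   75.]
lens [578. 455.  10.]
hend [449. 411.  10.]
gaugebase [715. -48.   0.]
end1 [ 567. -290.   52.]
end2 [591. 174.  52.]
gear [ 577. -182.   78.]
lens [577. 435.  10.]
hend [473. 404.  10.]
cam in tool [  71.8    0.6 -121.5] R cam axes in tool
 [[-0.   -0.96 -0.28]
 [ 1.   -0.   -0.  ]
 [ 0.   -0.28  0.96]]
```

```bash
python3 -c "
from h import *
go([560,-40,345],0)"
```

```text
t 0.1 pos [ 246.  -574.1  252.6] rpy [-3.14   0.     0.405]
rotvec [-1.200e-03  3.000e-04  4.048e-01] shift before turning [ 499.  -367.4  -91.9] after [ 314.  -534.1  -92.4]
```

```bash
python3 steer.py '[[0, 0, 0, 15, -11, -20, 1], [0, 0, 0, 32, -24, -10, 1], [0, 0, 0, 32, -24, -10, 1], [0, 0, 0, 32, -24, -10, 1], [0, 0, 0, 32, -24, -10, 1]]' 30; python3 steer.py '[[0, 0, 0, 32, -24, -6, 1], [0, 0, 0, 32, -24, -6, 1], [0, 0, 0, 32, -24, -6, 1], [0, 0, 0, 32, -24, -6, 1], [0, 0, 0, 32, -24, -6, 1]]';python3 steer.py '[[0, 0, 0, 32, -24, 0, 1], [0, 0, 0, 32, -24, 0, 1], [0, 0, 0, 32, -24, 0, 1], [0, 0, 0, 32, -24, 0, 1], [0, 0, 0, 32, -24, 0, 1]]'; python3 steer.py '[[0, 0, 0.101, 20, -12, 0, 1], [0, 0, 0.101, 10, 0, 0, 1], [0, 0, 0.101, 0, 0, 0, 1], [0, 0, 0.101, 0, 0, 0, 1], [0, 0, 0, 0, 0, 0, 1]]'; python3 steer.py '[[0, 0, 0, 0, 0, 0, 1], [0, 0, 0, 0, 0, 0, 1]]'; python3 - <<'E'
from h import *
print(probe_bus.sense()["eef_pos"],probe_bus.sense()["tcp_rot"],probe_bus.sense()["qpos"])
c=viewer.camera_params("wrist");im=viewer.grab_frame("wrist");np.save("w1.npy",[c["rvec"],c["tvec"]])
cv2.imwrite("pics/w1.png",im[:,:,::-1]);
E
```

```text
clock: 0.52
eef_pos: [335.7, -418.1, 313.4]
tcp_rot: [-3.141, 0.0, 0.404]
contact_force: [0.9, -0.0, -0.3]
opening: 0.998
grasp_force: 0.0
clock: 0.93
eef_pos: [435.6, -244.6, 343.5]
tcp_rot: [-3.141, 0.0, 0.405]
contact_force: [2.0, -0.2, -0.9]
opening: 1.0
grasp_force: 0.0
clock: 1.35
eef_pos: [535.5, -71.2, 343.1]
tcp_rot: [-3.142, 0.0, 0.405]
contact_force: [1.0, -0.1, -0.8]
opening: 0.999
grasp_force: 0.0
clock: 1.77
eef_pos: [558.2, -50.9, 342.8]
tcp_rot: [-3.142, 0.001, -0.003]
contact_force: [-0.1, -0.2, -0.7]
opening: 1.003
grasp_force: 0.0
clock: 1.93
eef_pos: [558.1, -51.4, 343.1]
tcp_rot: [-3.142, 0.0, 0.004]
contact_force: [0.1, -0.4, 0.7]
opening: 0.996
grasp_force: 0.0
[558.08207797 -51.39885927 343.12492073] [-3.14152683e+00  3.15187403e-04  3.80117842e-03] [-9.45362503e-02  1.77346439e-01  1.66592227e+00  3.58853468e-05
  1.29864407e+00  1.47244926e+00]
```

View pics/w1.png

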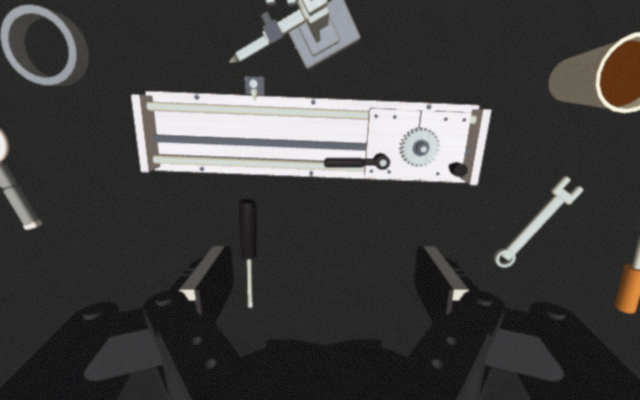

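The wrist view shows the slide upright with its +y to the left. The scribed line ends at about (420,110), the pointer tip is at (254,97), the lever pivot at (382,161) and its grip at (345,162). The gear is at (420,147), the scriber tip at (233,61), and the screwdriver at (248,240), close to the slide.

```bash
python3 - <<'E'
import cv2
im=cv2.imread("pics/w1.png")[40:190,120:500]
cv2.imwrite("pics/w1c.png",cv2.resize(im,None,fx=2.1,fy=2.1,interpolation=cv2.INTER_CUBIC))
E
```

```text
(no output)
```

View pics/w1c.png

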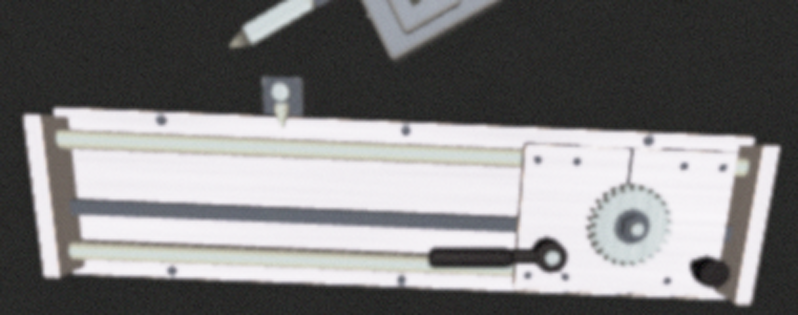

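```bash
python3 - <<'E'
from h import *
rv,tv=np.load("w1.npy"); c=viewer.camera_params("wrist");c["rvec"],c["tvec"]=rv,tv
f=lambda u,v,z:onz(c,(u/2.1+120,v/2.1+40),z)
for n,a in dict(ptr=(282,127,48),line=(632,148,54),gear=(630,225,72),stud=(637,229,84),hub=(550,255,81),grip=(473,257,82),knob=(712,273,84),e1=(53,108,18),e2=(755,138,18),plL=(30,115,52),plR=(776,148,52)).items(): print(n,f(*a).round(1))
d=f(282,127,48)-f(53,108,18)
e=f(53,108,18)-f(755,138,18); print("yaw of base y", np.arctan2(-e[0],e[1]),np.linalg.norm(e))
e=f(30,115,52)-f(776,148,52); print("yaw", np.arctan2(-e[0],e[1]),np.linalg.norm(e))
for z in(125,140,155):print(f(235,45,z).round(1))
E
```

```text
ptr [633.   37.7  48. ]
line [ 621.4 -176.5   54. ]
gear [ 576.9 -173.9   72. ]
stud [ 576.2 -174.5   84. ]
hub [ 560.1 -125.    81. ]
grip [559. -79.  82.]
knob [ 550.1 -221.8   84. ]
e1 [644.6 193.   18. ]
e2 [ 627.2 -268.1   18. ]
plL [639.5 188.9  52. ]
plR [ 621.6 -265.4   52. ]
yaw of base y -0.037688871457174 461.42287406423105
yaw -0.0392698382005513 454.6461635194495
[670.4  41.6 125. ]
[668.6  37.5 140. ]
[666.8  33.4 155. ]
```

```bash
python3 steer.py '[[0, 0, -0.118, 0, 0, 11, 1], [0, 0, -0.118, 0, 0, 11, 1], [0, 0, -0.118, 0, 0, 11, 1], [0, 0, -0.118, 0, 0, 11, 1], [0, 0, -0.118, 0, 0, 11, 1]]' >/dev/null; python3 steer.py '[[0, 0, -0.118, 0, 0, 11, 1], [0, 0, -0.118, 0, 0, 11, 1], [0, 0, -0.118, 0, 0, 11, 1], [0, 0, -0.118, 0, 0, 11, 1], [0, 0, -0.118, 0, 0, 11, 1]]' >/dev/null; python3 steer.py '[[0, 0, -0.118, 0, 0, 11, 0.7], [0, 0, -0.118, 0, 0, 11, 0.6], [0, 0, -0.113, 0, 0, 11, 0.5], [0, 0, 0, 0, 0, 0, 0.5], [0, 0, 0, 0, 0, 0, 0.5]]'; python3 - <<'E'
from h import *
print(r.nose_length)
go([560.5,-77,80.5],1.533)
c=viewer.camera_params("wrist");im=viewer.grab_frame("wrist");np.save("w2.npy",[c["rvec"],c["tvec"]])
cv2.imwrite("pics/w2.png",im[:,:,::-1])
# brighten dark area
g=np.clip((im[:,:,::-1]/255.)**0.6*255,0,255).astype(np.uint8);cv2.imwrite("pics/w2g.png",g)
E
```

```text
clock: 3.23
eef_pos: [557.9, -51.5, 200.1]
tcp_rot: [-3.141, -0.0, 1.527]
contact_force: [-0.3, -0.2, 0.1]
opening: 0.502
grasp_force: 0.0
22.0
t 3.23 pos [557.9 -51.5 200.1] rpy [-3.141 -0.     1.527]
rotvec [-0.0011 -0.0001 -0.0059] shift before turning [-25.4   3.8 119.6] after [-25.4   3.5 119.6]
```

View pics/w2g.png

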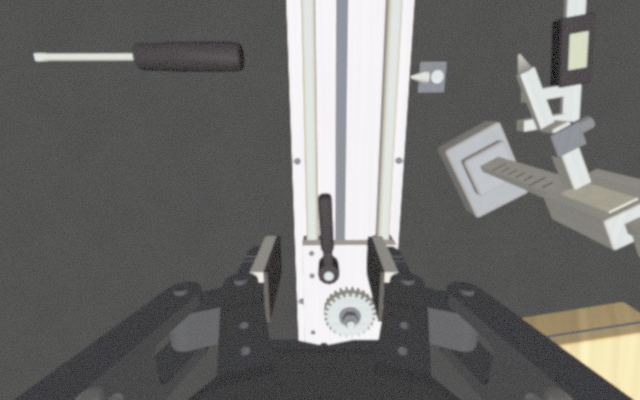

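This view shows the scriber tip at (521,57), the pointer tip at (412,77), the lever hub at (328,270) and the grip centre at about (326,222). The lever lies along the rail between the fingers.

```bash
cat >> h.py <<'E'
def tri(obs):
    "least-squares point from [(params,uv),...] and ray misses"
    M=np.zeros((3,3));b=np.zeros(3);L=[]
    for c,uv in obs:
        R=cv2.Rodrigues(np.array(c["rvec"]))[0];o=-R.T@c["tvec"]
        d=R.T@np.array([(uv[0]-c["cx"])/c["fx"],(uv[1]-c["cy"])/c["fy"],1]);d/=np.linalg.norm(d)
        P=np.eye(3)-np.outer(d,d);M+=P;b+=P@o;L.append((P,o))
    x=np.linalg.solve(M,b);return x.round(1),[np.linalg.norm(P@(x-o)).round(1) for P,o in L]
def cam(f):
    c=viewer.camera_params("wrist");c["rvec"],c["tvec"]=np.load(f);return c
E
python3 - <<'E'
from h import *
a,b=cam("w1.npy"),cam("w2.npy")
print("tip",tri([(a,(231.9,61.4)),(b,(521,56))]))
print("ptr",tri([(a,(254.3,100.5)),(b,(411,77))]), onz(b,(411,77),48))
print("hub",onz(b,(328,272),81),"grip",onz(b,(326,222),82),"gear",onz(b,(349,316),75))
E
```

```text
tip (array([669.2,  38.9, 138.3]), [np.float64(1.0), np.float64(1.0)])
ptr (array([633.1,  37.2,  51.4]), [np.float64(0.3), np.float64(0.3)]) [634.14341695  37.68343047  48.        ]
hub [ 558.47685941 -121.71152916   81.        ] grip [558.71185835 -74.43455601  82.        ] gear [ 576.24140695 -172.56683447   75.        ]
```

```bash
python3 steer.py '[[0, 0, -0.006, -13, 1, 20, 0.4], [0, 0, 0, -12, 1, 30, 0.4], [0, 0, 0, 0, 0, 30, 0.4], [0, 0, 0, 0, 0, 25, 0.4], [0, 0, 0, 0, 0, 14.5, 0.4]]'; python3 steer.py '[[0, 0, 0, 0, 0, 0, 0.4], [0, 0, 0, 0, 0, 0, 0.0], [0, 0, 0, 0, 0, 0, 0.0], [0, 0, 0, 0, 0, 0, 0.0], [0, 0, 0, 0, 0, 0, 0.0]]' 30;python3 steer.py '[[0, 0, 0, 0, 0, 0, 0.0], [0, 0, 0, 0, 0, 0, 0.0], [0, 0, 0, 0, 0, 0, 0.0]]'
```

```text
clock: 3.7
eef_pos: [558.7, -76.6, 79.2]
tcp_rot: [-3.14, -0.0, 1.532]
contact_force: [0.4, 1.1, -0.1]
opening: 0.398
grasp_force: 0.0
clock: 4.12
eef_pos: [560.1, -76.3, 82.1]
tcp_rot: [3.14, 0.0, 1.536]
contact_force: [-0.1, 1.2, 0.6]
opening: 0.129
grasp_force: 33.9
clock: 4.37
eef_pos: [560.1, -76.3, 81.9]
tcp_rot: [3.14, 0.0, 1.536]
contact_force: [-1.3, 2.3, 7.0]
opening: 0.129
grasp_force: 34.6
```

```bash
python3 steer.py '[[0, 0, -0.12, -0.36, -6, 0, 0], [0, 0, -0.12, -0.36, -6, 0, 0], [0, 0, -0.12, -0.36, -6, 0, 0], [0, 0, -0.12, -0.36, -6, 0, 0]]'
```

```text
clock: 4.7
eef_pos: [537.1, -81.3, 82.0]
tcp_rot: [3.139, 0.002, 2.021]
contact_force: [0.7, -0.2, 4.8]
opening: 0.132
grasp_force: 34.3
```

```bash
python3 steer.py '[[0, 0, -0.12, -0.36, -6, 0, 0], [0, 0, -0.12, -0.36, -6, 0, 0], [0, 0, -0.12, -0.36, -6, 0, 0], [0, 0, -0.12, -0.36, -6, 0, 0]]'; python3 steer.py '[[0, 0, -0.12, -0.36, -6, 0, 0], [0, 0, -0.12, -0.36, -6, 0, 0], [0, 0, -0.12, -0.36, -6, 0, 0], [0, 0, 0, 0, 0, 0, 0], [0, 0, 0, 0, 0, 0, 0]]'; python3 -c "
from h import *
p=probe_bus.sense()['eef_pos'];go(p+[214.4*.038,214.4*.9993,0],probe_bus.sense()['tcp_rot'][2])"
```

```text
clock: 5.03
eef_pos: [518.8, -96.5, 81.9]
tcp_rot: [3.14, 0.003, 2.501]
contact_force: [2.5, 1.0, 4.4]
opening: 0.128
grasp_force: 34.3
clock: 5.45
eef_pos: [510.8, -112.7, 81.9]
tcp_rot: [3.141, 0.003, 2.852]
contact_force: [0.7, 1.0, 6.8]
opening: 0.129
grasp_force: 34.8
t 5.45 pos [ 510.8 -112.7   81.9] rpy [3.141e+00 3.000e-03 2.852e+00]
rotvec [0.0002 0.003  0.    ] shift before turning [ 5.340e+01  2.077e+02 -1.000e-01] after [ 53.4 207.7   0. ]
```

```bash
python3 steer.py '[[0, 0, 0, 2, 7.8, 0, 0], [0, 0, 0, 4, 15.6, 0, 0], [0, 0, 0, 5, 19.5, 0, 0], [0, 0, 0, 5, 19.5, 0, 0], [0, 0, 0, 5, 19.5, 0, 0]]'; python3 steer.py '[[0, 0, 0, 5, 19.5, 0, 0], [0, 0, 0, 5, 19.5, 0, 0], [0, 0, 0, 5, 19.5, 0, 0], [0, 0, 0, 5, 19.5, 0, 0], [0, 0, 0, 5, 19.5, 0, 0]]';python3 steer.py '[[0, 0, 0, 4, 15.6, 0, 0], [0, 0, 0, 2, 7.8, 0, 0], [0, 0, 0, 0, 0, 0, 0], [0, 0, 0, 0, 0, 0, 0]]'; python3 -c "
from h import *
c=viewer.camera_params('wrist');im=viewer.grab_frame('wrist');np.save('w3.npy',[c['rvec'],c['tvec']])
cv2.imwrite('pics/w3.png',im[:,:,::-1])
print(probe_bus.sense()['eef_pos'],probe_bus.sense()['tcp_rot'])"
```

```text
clock: 5.87
eef_pos: [514.1, -27.6, 81.9]
tcp_rot: [3.141, 0.004, 2.85]
contact_force: [2.0, -4.7, 5.1]
opening: 0.133
grasp_force: 34.4
clock: 6.28
eef_pos: [517.8, 73.6, 81.8]
tcp_rot: [3.141, 0.004, 2.851]
contact_force: [4.3, -5.5, 4.0]
opening: 0.127
grasp_force: 34.4
clock: 6.62
eef_pos: [518.6, 98.3, 81.9]
tcp_rot: [3.139, 0.003, 2.852]
contact_force: [2.1, 1.4, 6.1]
opening: 0.134
grasp_force: 34.5
[518.60511942  98.06413412  81.8838833 ] [3.13949252 0.00347593 2.85188609]
```

View pics/w3.png

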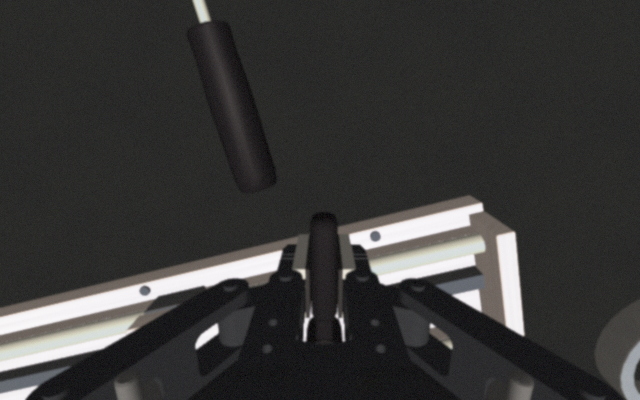

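The view shows the grip held firmly, but the gripper hides the line, so I'll finish the slide by dead reckoning, lock the lever, and check from above.

```bash
python3 steer.py '[[0, 0, 0, 0.7, 3.3, 0, 0], [0, 0, 0, 0, 0, 0, 0]]'; python3 steer.py '[[0, 0, 0.12, -0.36, 6, 0, 0], [0, 0, 0.12, -0.36, 6, 0, 0], [0, 0, 0.12, -0.36, 6, 0, 0], [0, 0, 0.12, -0.36, 6, 0, 0], [0, 0, 0.12, -0.36, 6, 0, 0]]'; python3 -c "
from h import *
for a in (.6,0):
    y=1.533+a; d=-.038+a; piv=np.array([558.3,-126.3])+214.4*np.array([.038,.9993]); go([*(piv+50*np.array([-np.sin(d),np.cos(d)])),81.5],y)"
```

```text
clock: 6.83
eef_pos: [518.7, 101.0, 81.9]
tcp_rot: [3.14, 0.003, 2.852]
contact_force: [1.8, 1.4, 7.4]
opening: 0.132
grasp_force: 34.6
clock: 7.25
eef_pos: [534.9, 125.5, 81.9]
tcp_rot: [3.139, 0.002, 2.246]
contact_force: [2.1, -2.8, 6.1]
opening: 0.133
grasp_force: 34.7
t 7.25 pos [534.9 125.5  81.9] rpy [3.139e+00 2.000e-03 2.246e+00]
rotvec [0.0026 0.0017 0.1132] shift before turning [0.7 6.8 0.4] after [1.4 6.7 0.4]
t 7.25 pos [534.9 125.5  81.9] rpy [3.139e+00 2.000e-03 2.246e+00]
rotvec [0.003  0.0009 0.7132] shift before turning [-11.2  33.8   0.5] after [13.7 32.9  0.4]
```

```bash
python3 steer.py '[[0, 0, 0.113, 0.7, 6.8, 0, 0], [0, 0, 0.12, -0.36, 6, 0, 0], [0, 0, 0.12, -0.36, 6, 0, 0]]'; python3 steer.py '[[0, 0, 0.12, -0.36, 6, 0, 0], [0, 0, 0.12, -0.36, 6, 0, 0], [0, 0, 0.12, -0.36, 6, 0, 0], [0, 0, 0, 0, 0, 0, 0], [0, 0, 0, 0, 0, 0, 0]]'
```

```text
clock: 7.5
eef_pos: [550.3, 135.5, 81.8]
tcp_rot: [3.139, 0.001, 1.893]
contact_force: [0.0, -1.6, 7.5]
opening: 0.133
grasp_force: 34.9
clock: 7.92
eef_pos: [568.2, 138.2, 81.9]
tcp_rot: [3.139, -0.001, 1.537]
contact_force: [0.7, 0.5, 7.5]
opening: 0.129
grasp_force: 34.7
```

```bash
python3 steer.py '[[0, 0, 0, 0, 0, 0, 0.35], [0, 0, 0, 0, 0, 0, 0.35], [0, 0, 0, 0, 0, -20, 0.35], [0, 0, 0, 0, 0, -40, 0.35], [0, 0, 0, 0, 0, -40, 0.35]]'; python3 steer.py '[[0, 0, 0, -10, 0, -40, 0.5], [0, 0, 0, -35, 0, -40, 0.5], [0, 0, 0, -35, 0, 0, 1], [0, 0, 0, -35, 0, 0, 1], [0, 0, 0, -30, 0, 0, 1]]'; python3 steer.py '[[0, 0, 0, 0, 0, 0, 1], [0, 0, 0, 0, 0, 0, 1], [0, 0, 0, 0, 0, 0, 1]]'; python3 - <<'E'
from h import *
c=viewer.camera_params("wrist");im=viewer.grab_frame("wrist");np.save("w4.npy",[c["rvec"],c["tvec"]])
print(probe_bus.sense()["eef_pos"],pix(c,[[633,37.7,48],[629.5,37.7,54],[584.7,40,72],[669.2,38.9,138.3]]).round())
cv2.imwrite("pics/w4.png",cv2.resize(im[50:300,200:600,::-1],None,fx=2,fy=2,interpolation=cv2.INTER_CUBIC))
E
```

```text
clock: 8.33
eef_pos: [565.1, 137.4, 180.3]
tcp_rot: [-3.137, 0.001, 1.541]
contact_force: [1.8, -0.1, 0.3]
opening: 0.35
grasp_force: 0.0
clock: 8.75
eef_pos: [562.5, -1.2, 252.9]
tcp_rot: [3.141, 0.0, 1.541]
contact_force: [1.0, 0.1, -0.7]
opening: 0.902
grasp_force: 0.0
clock: 9.0
eef_pos: [562.7, 0.6, 251.9]
tcp_rot: [-3.141, -0.0, 1.541]
contact_force: [-0.3, 0.3, -0.5]
opening: 1.004
grasp_force: 0.0
[562.73681643   1.05861495 251.89233636] [[390. 136.]
 [388. 136.]
 [345. 137.]
 [463. 145.]]
```

View pics/w4.png

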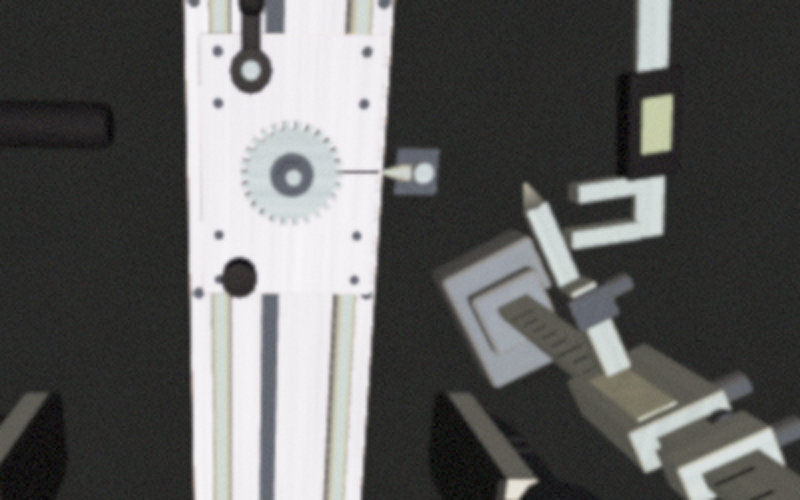

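The line and the pointer tip meet at (380,172) in this crop, so the carriage is at its mark. The lever points straight up along the rail from its hub at (251,70), the gear is at (291,172) and the scriber tip is at (527,184).

```bash
python3 - <<'E'
from h import *
a,b,d=cam("w1.npy"),cam("w2.npy"),cam("w4.npy")
print("tip",tri([(a,(231.9,61.4)),(b,(521,56)),(d,(463.5,142))]),tri([(b,(521,56)),(d,(463.5,142))]),tri([(a,(231.9,61.4)),(d,(463.5,142))]))
print("line",onz(d,(389.5,136),54),"ptr",onz(d,(391.5,136),48))
print("gear",onz(d,(345.5,136),72),onz(d,(346.5,138.5),84),"hub",onz(d,(325.5,85),81),"grip",onz(d,(326.5,50),81))
im=viewer.grab_frame("scene")[190:300,360:480,::-1];cv2.imwrite("pics/lo.png",cv2.resize(im,None,fx=5,fy=5,interpolation=cv2.INTER_CUBIC))
E
```

```text
tip (array([670. ,  39.8, 136.2]), [np.float64(1.5), np.float64(0.8), np.float64(0.9)]) (array([670.9,  40.3, 135.5]), [np.float64(0.3), np.float64(0.3)]) (array([670.1,  39.7, 134.5]), [np.float64(1.1), np.float64(1.1)])
line [630.78277694  38.1629339   54.        ] ptr [634.09208113  37.46861386  48.        ]
gear [584.77034243  41.34554519  72.        ] [584.88921887  40.24159423  84.        ] hub [566.81538708  87.76224483  81.        ] grip [568.5081447  116.36101393  81.        ]
```

```bash
python3 steer.py '[[0, 0, 0, 20, -4, -10, 1], [0, 0, 0, 36, -7, -10, 1], [0, 0, 0, 36, -7, -10, 1], [0, 0, 0, 36, -7, -10, 1], [0, 0, 0, 36, -7, -10, 1]]' >/dev/null;python3 steer.py '[[0, 0, 0, 36, -7, 0, 1], [0, 0, 0, 36, -7, 0, 1], [0, 0, 0, 36, -7, 0, 1], [0, 0, 0, 36, -7, 0, 1], [0, 0, 0, 36, -7, 0, 1]]' >/dev/null; python3 steer.py '[[0, 0, 0.12, 25, -5, 0, 1], [0, 0, 0.12, 0, 0, 0, 1], [0, 0, 0.12, 0, 0, 0, 1], [0, 0, 0.12, 0, 0, 0, 1], [0, 0, 0.12, 0, 0, 0, 1]]' > /dev/null;  python3 steer.py '[[0, 0, 0.12, 0, 0, 0, 1], [0, 0, 0.12, 0, 0, 0, 1], [0, 0, 0.12, 0, 0, 0, 1], [0, 0, 0.12, 0, 0, 0, 1], [0, 0, 0.12, 0, 0, 0, 1]]'; python3 steer.py '[[0, 0, 0, 0, 0, 0, 1], [0, 0, 0, 0, 0, 0, 1]]'; python3 - <<'E'
from h import *
c=viewer.camera_params("wrist");im=viewer.grab_frame("wrist");np.save("w5.npy",[c["rvec"],c["tvec"]])
print(probe_bus.sense()["eef_pos"],probe_bus.sense()["tcp_rot"],pix(c,[[577,445,10],[460,408,10]]).round())
cv2.imwrite("pics/w5.png",im[:,:,::-1])
E
```

```text
clock: 10.77
eef_pos: [500.4, 372.4, 301.8]
tcp_rot: [-3.142, 0.001, 0.338]
contact_force: [0.5, 0.1, -0.1]
opening: 1.003
grasp_force: 0.0
clock: 10.93
eef_pos: [500.6, 372.1, 301.9]
tcp_rot: [3.142, 0.0, 0.348]
contact_force: [0.7, -0.7, 0.3]
opening: 0.999
grasp_force: 0.0
[500.73931979 371.92099483 301.94532175] [-3.14158765e+00  3.53341190e-04  3.47890763e-01] [[289.  83.]
 [289. 177.]]
```

View pics/w5.png

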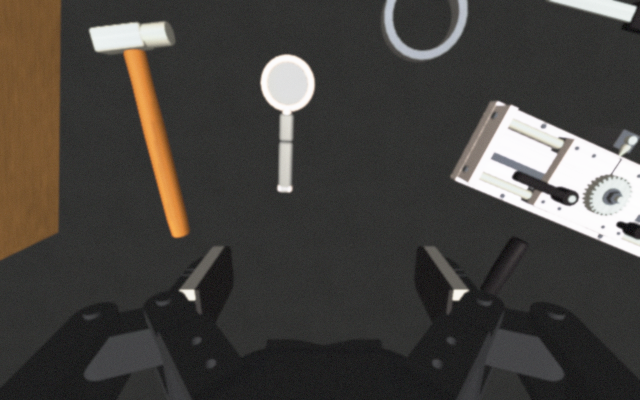

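The loupe is upright in this view: lens centre at (288,83), handle end at (285,190), and a dark band on the handle at (287,141). The hammer lies well to its left.

```bash
python3 - <<'E'
from h import *
d=cam("w5.npy")
im=cv2.imread("pics/w5.png",0)[40:200,240:340]
m=(im>100).astype(np.uint8);n,l,s,_=cv2.connectedComponentsWithStats(m)
ys,xs=np.nonzero(m);ys+=40;xs+=240
rim=ys<111;c=cv2.minEnclosingCircle(np.c_[xs,ys][rim].astype(np.float32));print(c)
h=(ys>118);v=cv2.fitLine(np.c_[xs,ys][h].astype(np.float32),cv2.DIST_L2,0,.01,.01).ravel();print(v,ys[h].max())
L=onz(d,c[0],12);q=lambda y:onz(d,(v[2]+v[0]/v[1]*(y-v[3]),y),14)
A,B=q(120),q(ys[h].max())
u=(A-B)/np.linalg.norm(A-B);print("lens",L,"hend",B,"yaw",np.arctan2(u[1],u[0]),"yaw lens-hend",np.arctan2(*(L-B)[1::-1]),np.linalg.norm(L-B)," dark", q(141))
w=(L-B)/np.linalg.norm(L-B);yw=np.arctan2(w[1],w[0]);G=L-72*np.r_[w[:2],0];print("grip",G)
go([G[0],G[1],24],yw)
E
```

```text
((286.9122009277344, 82.82442474365234), 29.350587844848633)
[ 2.2091456e-02 -9.9975598e-01  2.8504855e+02  1.5573689e+02] 192
lens [575.55299562 447.69549229  12.        ] hend [439.39484464 407.20056217  14.        ] yaw 0.2896694099328085 yaw lens-hend 0.28907986426103455 142.06646839638344  dark [506.2986462  427.14140761  14.        ]
grip [506.54736058 427.17245824  12.        ]
t 10.98 pos [500.7 371.9 301.9] rpy [-3.142  0.     0.348]
rotvec [0.     0.0004 0.0588] shift before turning [ 24.4 -50.  277.9] after [ 21.3 -51.3 277.9]
```

```bash
python3 steer.py '[[0, 0, 0, 12, -25, 20, 0.6], [0, 0, 0, 12.4, -25, 20, 0.5], [0, 0, 0.059, 0, 0, 38, 0.5], [0, 0, 0, 0, 0, 40, 0.5], [0, 0, 0, 0, 0, 40, 0.5]]' >/dev/null; python3 steer.py '[[0, 0, 0, 0, 0, 40, 0.5], [0, 0, 0, 0, 0, 40, 0.5], [0, 0, 0, 0, 0, 20, 0.5], [0, 0, 0, 0, 0, 0, 0.5], [0, 0, 0, 0, 0, 0, 0.5]]'; python3 -c "
from h import *
go([506.5,427.2,25],.289)
c=viewer.camera_params('wrist');im=viewer.grab_frame('wrist')
m=(im.min(2)>110); print(pix(c,[[506.5,427.2,14]]))
cv2.imwrite('pics/w6.png',im[:,:,::-1])"
```

```text
clock: 11.82
eef_pos: [506.8, 426.4, 43.3]
tcp_rot: [3.141, 0.002, 0.286]
contact_force: [0.5, -0.5, 0.6]
opening: 0.505
grasp_force: 0.0
t 11.82 pos [506.8 426.4  43.3] rpy [3.141e+00 2.000e-03 2.860e-01]
rotvec [ 0.0009  0.0022 -0.0028] shift before turning [-0.  -0.9 18.3] after [-0.1 -0.9 18.3]
[[321.06133405 243.55995226]]
```

View pics/w6.png

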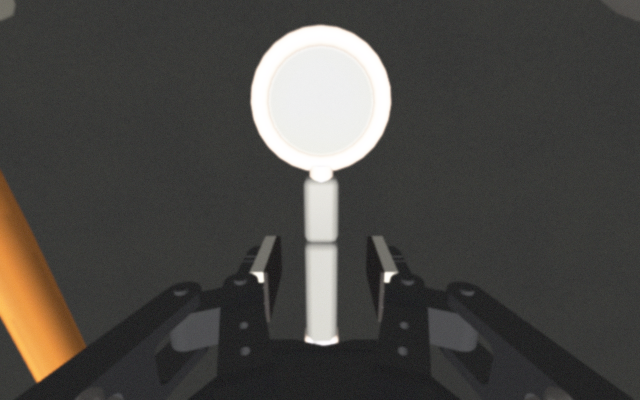

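The handle is centred between the open fingers, with the lens at (321,98) and the grip band at (321,243). I'll descend, close and lift.

```bash
python3 steer.py '[[0, 0, 0, 0, -0.5, 12, 0.5], [0, 0, 0, 0, 0, 6, 0.5], [0, 0, 0, 0, 0, 0, 0.5], [0, 0, 0, 0, 0, 0, 0], [0, 0, 0, 0, 0, 0, 0]]' 80; python3 steer.py '[[0, 0, 0, 0, 0, 0, 0], [0, 0, 0, 0, 0, 0, 0], [0, 0, 0, 0, 0, 0, 0], [0, 0, 0, 0, 0, 0, 0]]'; python3 steer.py '[[0, 0, 0, 0, 0, -5, 0], [0, 0, 0, 0, 0, -10, 0], [0, 0, 0, 0, 0, -20, 0], [0, 0, 0, 0, 0, -30, 0], [0, 0, 0, 0, 0, -30, 0]]'
```

```text
clock: 12.28
eef_pos: [507.5, 427.2, 26.7]
tcp_rot: [-3.141, -0.001, 0.284]
contact_force: [0.1, 0.2, 0.0]
opening: 0.225
grasp_force: 0.3
clock: 12.62
eef_pos: [507.7, 427.4, 27.1]
tcp_rot: [-3.141, -0.001, 0.284]
contact_force: [-0.9, -1.5, 5.7]
opening: 0.178
grasp_force: 78.9
clock: 13.03
eef_pos: [506.7, 426.5, 122.0]
tcp_rot: [3.141, 0.002, 0.284]
contact_force: [1.2, 0.3, -0.9]
opening: 0.183
grasp_force: 78.3
```

```bash
python3 steer.py '[[0, 0, -0.05, 0, 0, -20, 0], [0, 0, -0.1, 0, 0, -20, 0], [0, 0, -0.1, 0, 0, -20, 0], [0, 0, -0.1, 0, 0, -20, 0], [0, 0, -0.1, 0, 0, -10, 0]]' >/dev/null; python3 steer.py '[[0, 0, -0.1, 0, 0, 0, 0], [0, 0, -0.1, 0, 0, 0, 0], [0, 0, -0.1, 0, 0, 0, 0], [0, 0, -0.1, 0, 0, 0, 0], [0, 0, -0.1, 0, 0, 0, 0]]' >/dev/null;python3 steer.py '[[0, 0, -0.1, 0, 0, 0, 0], [0, 0, -0.1, 0, 0, 0, 0], [0, 0, -0.07, 0, 0, 0, 0], [0, 0, -0.03, 0, 0, 0, 0], [0, 0, 0, 0, 0, 0, 0]]'; python3 -c "
from h import *
go([582,-31,200],1.533)"
```

```text
clock: 14.28
eef_pos: [507.2, 426.9, 211.8]
tcp_rot: [3.141, -0.0, 1.535]
contact_force: [0.1, -1.0, -0.8]
opening: 0.175
grasp_force: 78.3
t 14.28 pos [507.2 426.9 211.8] rpy [ 3.141 -0.     1.535]
rotvec [ 0.0002 -0.0002  0.0022] shift before turning [-455.    91.1   11.8] after [-454.8   92.    11.8]
```

```bash
python3 steer.py '[[0, 0, 0, -10, 2, 0, 0], [0, 0, 0, -20, 4, 0, 0], [0, 0, 0, -28, 5.6, 0, 0], [0, 0, 0, -28, 5.6, 0, 0], [0, 0, 0, -28, 5.6, 0, 0]]' >/dev/null;python3 steer.py '[[0, 0, 0, -28, 5.6, 0, 0], [0, 0, 0, -28, 5.6, 0, 0], [0, 0, 0, -28, 5.6, 0, 0], [0, 0, 0, -28, 5.6, 0, 0], [0, 0, 0, -28, 5.6, 0, 0]]' >/dev/null;python3 steer.py '[[0, 0, 0, -28, 5.6, 0, 0], [0, 0, 0, -28, 5.6, 0, 0], [0, 0, 0, -28, 5.6, 0, 0], [0, 0, 0, -28, 5.6, 0, 0], [0, 0, 0, -28, 5.6, 0, 0]]' >/dev/null;python3 steer.py '[[0, 0, 0, -28, 5.6, 0, 0], [0, 0, 0, -20, 4, 0, 0], [0, 0, 0, -13, 2.7, 0, 0], [0, 0, 0, 0, 0, 0, 0], [0, 0, 0, 0, 0, 0, 0]]'; python3 - <<'E'
from h import *
s=probe_bus.sense();go([582,-31,157],1.533)
c=viewer.camera_params("wrist");im=viewer.grab_frame("wrist");np.save("w7.npy",[c["rvec"],c["tvec"]])
print(pix(c,[[584.7,40.5,191],[670,39.8,136.2]]).round(1))
cv2.imwrite("pics/w7.png",im[:,:,::-1])
E
```

```text
clock: 15.95
eef_pos: [581.2, -31.5, 211.3]
tcp_rot: [-3.142, -0.0, 1.532]
contact_force: [0.6, 0.3, -0.2]
opening: 0.182
grasp_force: 78.3
t 15.95 pos [581.2 -31.5 211.3] rpy [-3.142 -0.     1.532]
rotvec [-0.     -0.0003 -0.0014] shift before turning [ 0.5  0.7 54.3] after [ 0.5  0.7 54.3]
[[324.8 101.7]
 [465.2  97.6]]
```

View pics/w7.png

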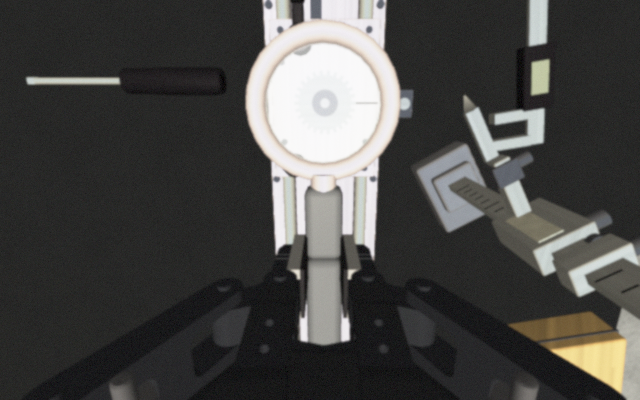

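Through the lens the gear shows at (325,103), and the rim is centred at about (323,100), so it is nearly centred. The scriber tip is at (465,95), clear of the lens.

```bash
python3 - <<'E'
from h import *
a,b,d,e=cam("w1.npy"),cam("w2.npy"),cam("w4.npy"),cam("w7.npy")
o=[(a,(231.9,61.4)),(b,(521,56)),(d,(463.5,142)),(e,(465,95.5))]
print("tip",tri(o),tri(o[1:]),tri(o[2:]),tri([o[1],o[3]]))
im=cv2.imread("pics/w7.png"); 
# rim: bright pinkish ring, outer contour extreme rows/cols of the ring
g=im[:,:,::-1].astype(int)
row=g[99,235:415].sum(1);print(row[:22],row[-35:])
print("gear via z84",onz(e,(325,103),84), "lens z190", onz(e,(322.8,99.5),190.3))
E
```

```text
tip (array([670.1,  40.1, 135.8]), [np.float64(1.7), np.float64(0.9), np.float64(0.5), np.float64(0.9)]) (array([670.1,  40.6, 136.6]), [np.float64(0.7), np.float64(0.1), np.float64(0.7)]) (array([668.5,  41. , 139.7]), [np.float64(0.2), np.float64(0.2)]) (array([669.7,  40.5, 137.5]), [np.float64(0.7), np.float64(0.7)])
[111 110 116 109 127 125 122 124 120 170 345 539 630 679 695 709 713 723
 719 719 712 711] [602 555 578 628 654 681 693 700 709 709 712 718 719 716 715 708 698 681
 645 584 535 554 584 615 623 615 597 567 481 392 327 295 255 169 119]
gear via z84 [585.09227618  40.18317576  84.        ] lens z190 [583.83761725  41.48713055 190.3       ]
```

```bash
python3 steer.py '[[0, 0, 0, 0, 1, 8, 0], [0, 0, 0, 0, 0, 14, 0], [0, 0, 0, 0, 0, 14, 0], [0, 0, 0, 0, 0, 12, 0], [0, 0, 0, 0, 0, 5.5, 0]]'; python3 steer.py '[[0, 0, 0, 0, 0, 0, 0], [0, 0, 0, 0, 0, 0, 0], [0, 0, 0, 0, 0, 0, 0]]'; python3 - <<'E'
from h import *
s=probe_bus.sense();print(s["eef_pos"],s["tcp_rot"])
c=viewer.camera_params("wrist");im=viewer.grab_frame("wrist");np.save("w8.npy",[c["rvec"],c["tvec"]])
cv2.imwrite("pics/w8.png",im[:,:,::-1]);print(pix(c,[[670.1,40.6,136.6],[584.9,40.4,84]]))
E
```

```text
clock: 16.42
eef_pos: [581.4, -30.1, 155.5]
tcp_rot: [-3.139, -0.0, 1.535]
contact_force: [-0.2, 0.1, -1.3]
opening: 0.182
grasp_force: 78.3
clock: 16.67
eef_pos: [583.0, -30.9, 158.2]
tcp_rot: [3.141, 0.0, 1.534]
contact_force: [-0.1, -0.3, -0.5]
opening: 0.18
grasp_force: 78.3
[582.95153129 -30.87094501 158.17360683] [3.14073140e+00 3.78057788e-06 1.53403683e+00]
[[514.96605986  95.48246584]
 [322.31526703 103.53146241]]
```

View pics/w8.png

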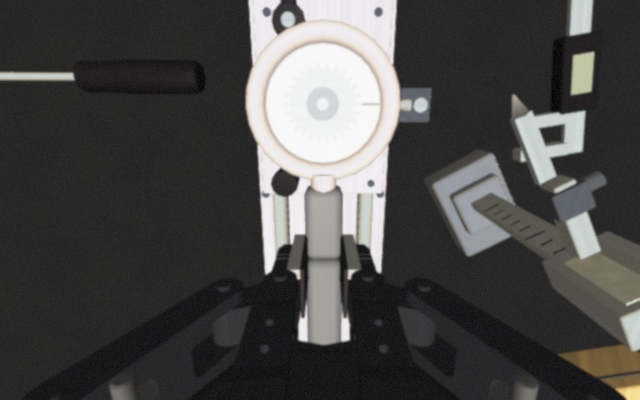

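```bash
python3 - <<'E'
from h import *
a,b,d,e,f=[cam(f"w{i}.npy") for i in(1,2,4,7,8)]
o=[(a,(231.9,61.4)),(b,(521,56)),(d,(463.5,142)),(e,(465,95.5)),(f,(515,95))]
print("tip",tri(o),tri(o[1:]),tri(o[3:]))
im=cv2.imread("pics/w8.png",0);
w=lambda v:[np.interp(0,[0],[0])]
t=np.linspace(0,2*np.pi,181)
def edge(cx,cy):
    P=[]
    for k in t:
        if abs(np.sin(k)-1)<.15 : continue
        rr=np.arange(68,86,.25);m=np.c_[cx+rr*np.cos(k),cy+rr*np.sin(k)].astype(np.float32)
        v=cv2.remap(im,m[:,:1],m[:,1:],cv2.INTER_LINEAR).ravel().astype(float)
        i=np.argmax(np.abs(np.gradient(cv2.GaussianBlur(v[:,None],(1,9),0).ravel()))[6:-6])+6
        P.append(m[i])
    return np.array(P)
P=edge(323,100);print("measured",cv2.fitEllipseDirect(P))
for z in(134,137,140):
  for top in(0,6):
    C=np.c_[585.7+34*np.cos(t),40.5+34*np.sin(t),np.full(t.size,z+top)]
    print(z,top,cv2.fitEllipseDirect(pix(f,C).astype(np.float32)))
s=probe_bus.sense();print(s["clock"],s["eef_pos"],s["grasp_force"],np.abs(s["qvel"]).max())
E
```

```text
tip (array([670.1,  40.3, 135.9]), [np.float64(1.8), np.float64(0.8), np.float64(0.4), np.float64(0.8), np.float64(0.6)]) (array([670.1,  40.6, 136.6]), [np.float64(0.8), np.float64(0.0), np.float64(0.6), np.float64(0.2)]) (array([668.2,  40.9, 139.9]), [np.float64(0.1), np.float64(0.1)])
measured ((322.6116638183594, 100.22803497314453), (155.78135681152344, 162.60995483398438), 0.3924057185649872)
134 0 ((323.61663818359375, 97.79096984863281), (150.83828735351562, 157.65518188476562), 0.04431633651256561)
134 6 ((323.6144714355469, 97.29563903808594), (157.35263061523438, 164.50067138671875), 0.0428142249584198)
137 0 ((323.6155700683594, 97.55107879638672), (154.0264434814453, 161.0048370361328), 0.04358290508389473)
137 6 ((323.6133117675781, 97.02328491210938), (160.82603454589844, 168.15249633789062), 0.0420309454202652)
140 0 ((323.6144714355469, 97.29563903808594), (157.35263061523438, 164.50067138671875), 0.0428142249584198)
140 6 ((323.61212158203125, 96.73246002197266), (164.45668029785156, 171.97103881835938), 0.04123314842581749)
16.7167 [583.0221451  -30.93657178 158.3371839 ] 78.30532371997833 0.0038467484542046865
```

The lens is at about 137 mm, the scriber tip at about 137 mm. The lens is centred to within about 2 mm, level and still, so I'm handing in.

```bash
python3 -c "
from rig import r, viewer, probe_bus
print(r.sign_off())"
```

```text
the job is handed in; nothing more can be done
None
```

The job is handed in (no verdict came back): by my camera measurements the line is within about 1 mm of the pointer, the lever is locked, and the lens is held still and level, about 1–2 mm off the gear's axis, at about 137 mm against a scriber tip measured at 136–140 mm.

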